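# Fill the catch tray with copper blanks through the handwheel gate

## Robot

A 6-joint arm with a two-finger parallel gripper is mounted at the origin on the work surface. World frame = base frame: x ahead of the robot, y to its left, z up, the work surface at z = 0. Lengths are in m, angles in rad, forces in N, time in s.
With the tool pointing down it reaches from about 0.275 to 0.975 m from the base axis. Payload 8.4 kg.
Tool frame: the origin (TCP) lies on the centre line of the jaws, within the pads' length; the fingertips stand 11 mm ahead of it and the grasp point (between the pads) lies 8 mm behind it; z points along the fingers, y is the line along which they close (so a half turn about z gives the same grasp; the last joint's range is limited). The gripper opens to 92 mm and grips with 3 to 60 N. Pads are 20 mm wide; open, the fingers measure 128 mm over their backs; the gripper's body (75 mm by 189 mm) begins 69 mm behind the grasp point.
Start: joints at [1.209, 0.353, 1.633, -0, 1.155, -0.002], TCP at [0.22, 0.585, 0.203] pointing down, gripper open.
Joint ranges: [-2.63, 2.63], [-0.92, 2.1], [0.06, 2.66], [-1.3, 4.44], [0, 2.69], [-3.02, 3.02]. Speed limits (rad/s): [2.22, 2.22, 2.79, 3.14, 3.14, 3.14].

## Interface

Orientations are given as a rotation vector (axis times angle).
In Python, from cell import * gives the robot as it stands.
- The arm moves only by the tool carry_out, never from a script. Its argument "plan" is a list of rows, each an object of numbers: "dx", "dy", "dz": the shift along the tool's x, y, z in m; "twist": the turn about the tool's z in degrees; "gripper": the finger opening in m, from 0 to 0.0919. In form: [{"dx": .., "dy": .., "dz": .., "twist": .., "gripper": ..}, ...]. A call has 1 to 20 rows; each row shifts and turns the commanded pose from where the row before left it, along the tool's axes as they then stand; what a row does not reach is not made up. A row lasts 1/10 s, in which the tool goes at most 50 mm and 8.59 degrees, less where a joint would pass 70% of its speed; a pose out of reach is approached as far as the arm can. A call is refused whole if a number of a shift passes 0.05 or a number of a turn 8.59, either way. A call with a gripper value outside its range is refused whole. The fingers move at their own pace and stop on an object; "newtons" is the grip in N (left out, the last holds). Time passes only in rows, so rows that do not move let the fingers close. It gives the time, the measured TCP pose, the force, the opening and the grip force at its end, in the units of the state.
- sense(): the state, without advancing time (a new reading comes with each control period).
- read_camera(name): name is "scene" or "top" or "wrist"; returns (picture, depth): 480x640x3 uint8, red, green, blue; 480x640 float32, m along the optical axis (not along the pixel's ray), 0 where there is no reading.
- camera_params(name): a dict with "intrinsics" (3x3 intrinsics, pixels), "k1" (the pictures are not rectified: a ray, as slopes to the right and down, at radius r is drawn at 1 + k1 r^2 times it, then the intrinsics apply), "extrinsics" (4x4, takes a point from camera to world coordinates). Camera axes: x right, y up, looking along -z (the intrinsics and any distortion apply to the point x, -y, -z); pixel columns grow to the right and rows downward; lengths in m; the calibration is good to about 2 mm. A picture is of the moment at which its call begins: read the wrist's pose just before it. camera_params takes no time and is no camera call; for the wrist camera it gives the pose at the moment of the call.
- finish_job(): hands the job in; it is judged then, once.
Trained networks look in the newest picture that a camera, given by its name, has taken for a name from the list of things; names that differ only in an ending like _2 or _b are one class to them, and where a whole thing is asked for, a point or a joint stands for the part that bears it (a point fixed in the world has none). Each returns a list of dicts, best first, with "score" (0 to 1); they miss things now and then, are a little off and sometimes report something else, mostly with a low value. They report only what shows in the picture. A call takes as long as a camera call. They do not tell look-alikes from the thing itself.
- cut_out(camera, name): "pixels" (480x640 bool, what is visible of it) and "extent" ([left, top, width, height] in pixels, round what is visible of it).
- spot_point(camera, name): "xy" ([column, row] in pixels: a listed point, or the origin of a listed thing).
The state is a dict: "time_s": time; "q": joint angles; "qvel": joint speeds; "effort": joint torques, N m; "tool_pos": TCP position; "tcp_rot": TCP orientation; "contact_force": force on the tool from outside, world axes, zero at the start; "moment": the same for the moment, N m; "gripper_width": finger opening in m; "finger_force": force on a finger pad.
Only numpy, scipy, OpenCV 4.12 (cv2) and the standard library are available. Lean on these libraries where they do the work, as an engineer would, in place of code of your own. Each camera call takes 0.05 s, during which the arm holds its last target. There are 200 camera calls.

## Task

Stand the aluminium catch tray on the blue painted square below the chute of the green blank dispenser and let go of it. Then take the red handwheel by its black handle, turn it clockwise fully home to its stop, and from the stop back it off exactly two turns counter-clockwise, so that all three copper blanks slide into the tray. Finish still gripping the handle at two turns, and leave everything else on the table alone.

Things in the scene. Friction and masses are not known exactly. Their poses are not given: they have to be found in the camera images.
- tray: Loose aluminium catch tray, 120 x 120 mm outside, walls 45 mm high, 4 mm thick, about 350 g, on the table to the robot's right. Origin: centre of its underside; z up. Its grip, a black upright square post 20 x 20 mm and 95 mm tall, stands outside the middle of its -y wall, post centre 70 mm from the origin along the tray's -y.
- tray_in (a point): Centre of the tray's inner floor, 4 mm above its underside; axes as the tray's.
- tray_grip (a point): Point on the axis of the tray's black post, 72 mm above the tray's underside (23 mm below the post's top); good grip height: fingertips then pass over the 45 mm walls.
- dispenser: Green and steel dispenser fixed to the table; place and yaw vary. Origin: on the table under the wheel's axis. Its steel chute, 38 mm wide, slopes 38 degrees down along its -y; upper end at y +100 mm, up to 235 mm high. Base plate 130 mm in x, -40 to +110 mm in y. Two posts carry the wheel. A blue outline, 138 mm square along the dispenser's axes, is painted on the table under the mouth.
- drop (a point): Centre of the blue painted square, on the table 140 mm from the wheel's axis along the dispenser's -y: the middle of the tray belongs here, within 25 mm. Axes as the dispenser's. With the tray's -y along the dispenser's -y its post is on the outside, away from the chute.
- lip (a point): Lower end of the chute floor, 90 mm from the wheel's axis along the dispenser's -y, 65 mm above the table (underside 57 mm). It overhangs the tray on the square by 10 mm, so the tray, held low, must go in under it from the dispenser's -y side. The blanks fly about 50 mm from here.
- wheel_axis (a point): Point on the vertical axis of the red handwheel, 286 mm above the table, at the height of the middle of the handle. Axes as the dispenser's. The wheel is level: rim radius 55 mm to its centre line, rim and spokes 246 to 258 mm above the table, hub up to 266 mm.
- valve (a joint): Angle of the red handwheel (rad), counted over several turns: 0 = closing stop (home); grows counter-clockwise seen from above as the gate opens, upper stop 17.6; starts between 1.8 and 5.2. The handle stands at angle (dispenser yaw + this) about the axis, from +x counter-clockwise. Turning takes about 4 N at the handle. One turn lifts the gate 16 mm; blanks pass from about 1.5 turns.
- handle: Black crank handle standing upright on the wheel's rim, 55 mm from the axis: 20 mm in diameter, 50 mm tall (260 to 310 mm above the table), origin at the centre of its underside. It spins freely on its own pin, so that a hand gripping it can go round the circle without turning over.
- handle_mid (a point): Middle of the black crank handle, 286 mm above the table.
- blank0: Copper blank 1 of 3 (number 1 nearest the gate), a block 24 x 30 x 18 mm, 110 g, lying in the chute behind the brass gate. Origin: centre of its underside.
- blank1: Copper blank 2 of 3 (number 1 nearest the gate), a block 24 x 30 x 18 mm, 110 g, lying in the chute behind the brass gate. Origin: centre of its underside.
- blank2: Copper blank 3 of 3 (number 1 nearest the gate), a block 24 x 30 x 18 mm, 110 g, lying in the chute behind the brass gate. Origin: centre of its underside.
- glass: Bystander: drinking glass, 66 mm wide, 90 mm tall. Origin under its centre.
- jar: Bystander: amber jar with a red lid, 60 mm wide, 70 mm tall. Origin under its centre.
- bottle: Bystander: clear water bottle with a blue cap, 64 mm wide, 190 mm tall. Origin under its centre.
- graver: Bystander: hand tool with a round handle lying on the table to the robot's left.
- brush: Bystander: brush lying on the table to the robot's right.
- plaque: Bystander: copper-framed dark plaque, 100 x 140 x 10 mm, lying flat beyond the dispenser. Origin under its centre.
There are look-alikes about, which are no part of the job. Leave any brown or turquoise look-alike of the tray alone.

How it is judged:
On the way, in this order (a step that is already met when the one before it is completed fails the run):
1. the tray stands on the blue square, released (horizontal distance between tray_in and drop below 0.025 m and height (world z) of tray below 0.006 m and angle between tray's own z axis and vertical below 0.06 rad and contact force between the fingers and tray below 0.3 N and linear speed of tray below 0.02 m/s), for 0.2 s.
2. the handwheel is fully home at its stop (value of joint valve below 0.1 rad), for 0.2 s.
3. the handwheel is backed off two turns (value of joint valve between 12.366 and 12.766 rad), for 0.2 s.
At the end, for the whole second after the job is handed in: The wheel is two turns (12.57 rad, within 0.2 rad) open from its stop, the fingers still grip the black handle with more than 8 N, the tray stands flat on the table within 45 mm of the middle of the blue square, and all three blanks lie at rest inside it (all of step 3 and contact force between the fingers and handle above 8 N and height (world z) of tray below 0.006 m and angle between tray's own z axis and vertical below 0.06 rad and horizontal distance between tray_in and drop below 0.045 m and x of blank0 in the frame of tray_in between -0.058 and 0.058 m and y of blank0 in the frame of tray_in between -0.058 and 0.058 m and z of blank0 in the frame of tray_in between -0.005 and 0.05 m and linear speed of each of blank0, blank1, blank2 below 0.03 m/s and x of blank1 in the frame of tray_in between -0.058 and 0.058 m and y of blank1 in the frame of tray_in between -0.058 and 0.058 m and z of blank1 in the frame of tray_in between -0.005 and 0.05 m and x of blank2 in the frame of tray_in between -0.058 and 0.058 m and y of blank2 in the frame of tray_in between -0.058 and 0.058 m and z of blank2 in the frame of tray_in between -0.005 and 0.05 m); the arm keeps its last pose, push and grip.
It fails at once if a bystander is shoved by more than 30 mm (distance of any of glass, jar, bottle, graver, brush, plaque from where it was at the start of the episode above 0.03 m).
It fails at once if the wheel is turned past two and a half turns (value of joint valve above 15.7 rad).
It also fails if it takes over 72 s, if anything falls off the work surface, if the arm or the gripper's body presses on something with over 40 N, if the wrist force passes 120 N, or if a joint passes its speed limit or range.

## Working session

There is one attempt and no reset: what is moved stays moved. The work goes in short steps, Python scripts to look and compute and a tool call to move; the robot and the scene stay as the last step left them, time stands still between calls to the robot, and variables do not carry over. Pictures are saved under pics/ and viewed, at most 10 in all, crops included, and the job is handed in when it is done.

Besides the shell and the picture viewer there is one more tool, called as name(argument=value, ...), one argument or row to a line, values as JSON. carry_out: Moves the arm, as the interface text tells. Its arguments: {"type":"object","properties":{"plan":{"type":"array"},"newtons":{"type":"number"}},"required":["plan"]}

```bash
mkdir -p pics
cat > h.py <<'E'
from cell import *
import numpy as np, cv2
from scipy.spatial.transform import Rotation as R
def shot(cam):
    P=camera_params(cam); im,d=read_camera(cam); return P,im,d
def ray(P,uv):
    K=np.array(P["intrinsics"]);k=P["k1"];E=np.array(P["extrinsics"])
    x=cv2.undistortPoints(np.array([[uv]],float),K,np.array([k,0,0,0.]))[0,0]
    v=np.array([x[0],-x[1],-1.]); return E[:3,3],E[:3,:3]@v
def at_z(P,uv,z):
    o,v=ray(P,uv); return o+v*(z-o[2])/v[2]
def at_d(P,uv,d):
    o,v=ray(P,uv); return o+v*d
def tri(rs):
    A=0;b=0
    for o,v in rs:
        v=v/np.linalg.norm(v);M=np.eye(3)-np.outer(v,v);A=A+M;b=b+M@o
    p=np.linalg.solve(A,b)
    return p,[float(np.linalg.norm(np.cross(p-o,v/np.linalg.norm(v)))) for o,v in rs]
E
python3 - <<'E'
from h import *
np.set_printoptions(precision=4,suppress=True)
D={}
for c in("scene","top"):
    P,im,d=shot(c); cv2.imwrite(f"pics/{c}1.png",im[:,:,::-1])
    print(c,P["intrinsics"],P["k1"],np.array(P["extrinsics"]))
    for n in("tray","tray_in","tray_grip","drop","lip","wheel_axis","handle","handle_mid","dispenser"):
        for r in spot_point(c,n)[:3]:
            u=r["xy"];di=d[int(u[1])%480,int(u[0])%640]
            D.setdefault(n,{}).setdefault(c,[]).append(ray(P,u))
            print(c,n,round(r["score"],2),np.array(u),"depthpt",at_d(P,u,di))
for n in D:
    if len(D[n])==2:
        for a in D[n]["scene"]:
            for b in D[n]["top"]: print(n,*tri([a,b]))
print(sense())
E
```

```text
scene [[439.4874   0.     317.2016]
 [  0.     439.4874 237.1043]
 [  0.       0.       1.    ]] -0.06132102623352997 [[-0.8587 -0.4183  0.2961  0.822 ]
 [ 0.5124 -0.6952  0.5041  0.5048]
 [-0.005   0.5846  0.8113  1.063 ]
 [ 0.      0.      0.      1.    ]]
scene tray 0.91 [347.8 200.3] depthpt [ 0.3231 -0.1673  0.0897]
scene tray 0.69 [327.3 156. ] depthpt [ 0.2278 -0.4334  0.0001]
scene tray 0.64 [270.7 208.6] depthpt [ 0.5025 -0.3253 -0.0001]
scene tray_in 0.87 [342.4 200.2] depthpt [ 0.3378 -0.1735  0.0928]
scene tray_in 0.84 [421.9 297.7] depthpt [0.2953 0.1663 0.0023]
scene tray_in 0.66 [269. 204.] depthpt [ 0.4988 -0.3438  0.0012]
scene tray_grip 0.89 [309.1 133.3] depthpt [ 0.2671 -0.4874  0.0791]
scene tray_grip 0.87 [268.4 174. ] depthpt [ 0.4722 -0.3822  0.0881]
scene tray_grip 0.82 [405.8 294. ] depthpt [0.3681 0.1661 0.0926]
scene drop 0.82 [295.4 268.4] depthpt [ 0.5427 -0.0945 -0.0017]
scene drop 0.28 [223.1 188.8] depthpt [ 0.5994 -0.4703  0.0105]
scene lip 0.94 [309.2 269.6] depthpt [ 0.5105 -0.0719 -0.0037]
scene wheel_axis 0.58 [334.5 242.8] depthpt [ 0.4006 -0.11
[... 4507 characters left out ...]
0.5215 0.0608 0.0111] [0.0017261103184786862, 0.0017261103184787207]
dispenser [0.5477 0.0302 0.4067] [0.08111026939878174, 0.08111026939878208]
dispenser [0.5401 0.0055 0.3764] [0.07909096714090944, 0.0790909671409095]
{'time_s': 1.0, 'q': array([ 1.2086,  0.353 ,  1.6334, -0.    ,  1.1552, -0.0024]), 'qvel': array([ 0.0002, -0.0003,  0.0007,  0.0009,  0.0015, -0.0012]), 'effort': array([  0.0018, -59.3749, -33.4592,   0.0701,   0.0152,   0.    ]), 'tool_pos': array([0.2201, 0.585 , 0.2034]), 'tcp_rot': array([0.5621, 3.0909, 0.0001]), 'contact_force': array([-1.2635, -0.1083,  0.0202]), 'moment': array([-0.0632, -0.052 , -0.0057]), 'finger_force': 0.0, 'gripper_width': 0.09191492070719937}
```

View pics/scene1.png

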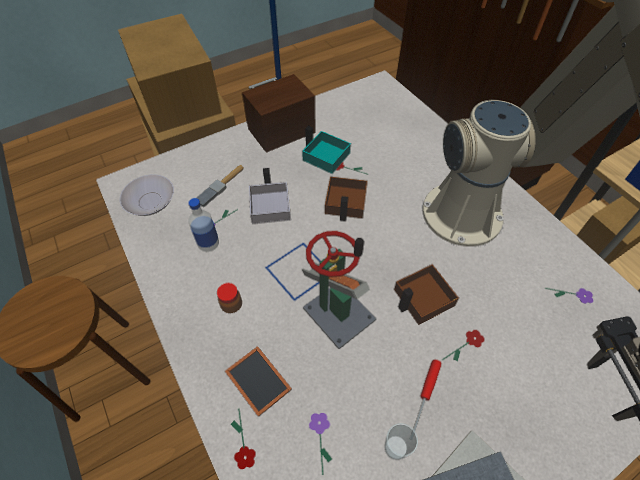

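View pics/top1.png

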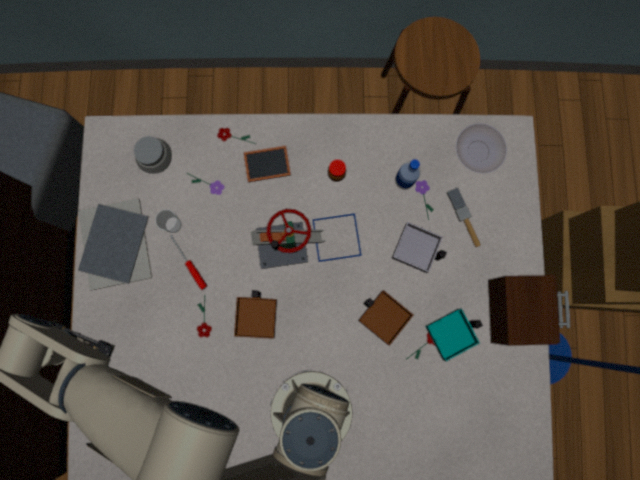

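The scene picture shows the aluminium tray at about (270,203) with its post at (267,175). The blue square is at (297,271) and the wheel at (334,253), with its handle at (359,246). In the top picture the tray is at (416,247), its post at (441,255), the square at (337,237) and the handle at (275,244). The brown and turquoise trays are look-alikes.

Next I'll measure the square, the wheel rim and the tray more exactly.

Run:
```python
from h import *
np.set_printoptions(precision=4,suppress=True)
from scipy.optimize import least_squares
def circ(p):
    s=least_squares(lambda c:np.hypot(*(p-c[:2]).T)-c[2],[*p.mean(0),.055],loss='soft_l1',f_scale=.003).x; return s
Q={}
for c,br,rr in(("top",(305,205,370,270),(262,203,318,258)),("scene",(260,238,345,305),(300,225,372,282))):
    P,im,d=shot(c); hsv=cv2.cvtColor(im,cv2.COLOR_RGB2HSV); h,s,v=cv2.split(hsv)
    b=(h>100)&(h<130)&(s>70); m=np.zeros_like(b); m[br[1]:br[3],br[0]:br[2]]=1
    b&=m; ys,xs=np.nonzero(b); W=np.array([at_z(P,(x,y),0)[:2] for x,y in zip(xs,ys)])
    # fit square outline 138mm: center, yaw
    def f(t):
        a=np.array([[np.cos(t[2]),np.sin(t[2])],[-np.sin(t[2]),np.cos(t[2])]]); q=(W-t[:2])@a.T
        return np.abs(q).max(1)-.068
    best=min((least_squares(f,[*(W.min(0)+W.max(0))/2,y],loss='soft_l1',f_scale=.003) for y in np.arange(-.7,.8,.2)),key=lambda r:r.cost)
    print(c,"square",best.x,np.degrees(best.x[2]),len(W),np.median(abs(f(best.x))))
    r=((h<6)|(h>174))&(s>140)&(v>60); m[:]=0; m[rr[1]:rr[3],rr[0]:rr[2]]=1; r&=m
    ys,xs=np.nonzero(r); W2=np.array([at_z(P,(x,y),.254)[:2] for x,y in zip(xs,ys)])
    e=circ(W2); k=abs(np.hypot(*(W2-e[:2]).T)-.055)<.012; e=circ(W2[k]); print("rim",e,k.sum())
    for n in("tray","handle"):
        for o in cut_out(c,n)[:4]:
            px=o["pixels"];yy,xx=np.nonzero(px); print(n,round(o["score"],2),o["extent"],im[px].mean(0).round())
            if n=="tray" and im[px].mean(0).min()>90:
                H=np.array([at_d(P,(x,y),d[y,x]) for x,y in zip(xx,yy) if d[y,x]>0])
                t=H[(H[:,2]>.036)&(H[:,2]<.056)]; print(" rim pts",cv2.minAreaRect(t[:,:2].astype(np.float32)*1000),len(t))
                po=H[H[:,2]>.08]; print(" post",po.mean(0) if len(po) else None,len(po))
    cv2.imwrite(f"pics/m_{c}.png",im[br[1]-20:br[3]+20,br[0]-60:br[2]+20,::-1].repeat(4,0).repeat(4,1))
print(np.arctan2(0,1))
```

```text
top square [ 0.538  -0.0826  0.1494] 8.55750861690997 169 0.0018397491019611217
rim [0.5178 0.0556 0.0543] 394
tray 0.8 [234.8, 289.5, 41.1, 49.9] [84. 54. 32.]
tray 0.79 [426.2, 307.3, 57.1, 56.0] [10. 96. 92.]
tray 0.63 [392.9, 221.8, 53.5, 52.8] [103. 101. 107.]
 rim pts ((496.9622497558594, -340.0313415527344), (138.6614532470703, 121.6180648803711), 66.01992797851562) 273
 post [ 0.4716 -0.3957  0.0941] 55
tray 0.55 [357.6, 294.0, 54.2, 44.9] [79. 48. 25.]
handle 0.52 [268.4, 239.0, 10.5, 10.6] [30. 24. 24.]
scene square [ 0.5372 -0.0839  0.1385] 7.93725334340957 232 0.001678305347883803
rim [0.5195 0.0556 0.0539] 576
tray 0.82 [327.5, 179.3, 40.1, 42.9] [76. 54. 40.]
tray 0.81 [247.7, 170.1, 44.1, 54.6] [118. 117. 122.]
 rim pts ((501.4976501464844, -332.40350341796875), (126.19965362548828, 120.35458374023438), 66.18751525878906) 286
 post [ 0.4747 -0.3923  0.0914] 52
tray 0.78 [300.1, 128.5, 51.3, 46.5] [30. 90. 87.]
handle 0.59 [354.4, 233.6, 10.7, 24.8] [46. 43. 42.]
0.0
```

carry_out(
  plan=[
    {"dz": -0.04,"twist": 3.9,"gripper": 0.09},
    {"dz": -0.045},
    {"dz": -0.045},
    {"dz": -0.045},
    {"dz": -0.04,"dx": -0.01,"dy": -0.01},
    {"dx": -0.022,"dy": -0.028},
    {"dx": -0.023,"dy": -0.028},
    {"dx": -0.023,"dy": -0.028},
    {"dx": -0.023,"dy": -0.028},
    {"dx": -0.023,"dy": -0.028},
    {"dx": -0.023,"dy": -0.028},
    {"dx": -0.023,"dy": -0.028},
    {"dx": -0.023,"dy": -0.028},
    {"dx": -0.023,"dy": -0.028},
    {"dx": -0.023,"dy": -0.028},
    {"dx": -0.023,"dy": -0.028},
    {"dx": -0.023,"dy": -0.028},
    {"dx": -0.023,"dy": -0.028},
    {"dx": -0.023,"dy": -0.028},
    {"dx": -0.023,"dy": -0.028},
  ],
)

```text
invalid input at $.plan[0]: expected keys dx, dy, dz, twist, gripper
```

carry_out(
  plan=[
    {"dx": -0.023,"dy": -0.028},
    {"dx": -0.023,"dy": -0.028},
    {"dx": -0.023,"dy": -0.028},
    {"dx": -0.023,"dy": -0.028},
    {"dx": -0.023,"dy": -0.028},
    {"dx": -0.023,"dy": -0.028},
    {"dx": -0.023,"dy": -0.028},
    {"dx": -0.023,"dy": -0.028},
    {"dx": -0.023,"dy": -0.028},
    {"dx": -0.023,"dy": -0.028},
    {"dx": -0.023,"dy": -0.028},
    {"dx": -0.023,"dy": -0.028},
    {"dz": 0.04},
    {"dz": 0.04},
    {"dz": 0.04},
    {},
    {},
  ],
)

```text
invalid input at $.plan[0]: expected keys dx, dy, dz, twist, gripper
```

```bash
cat >> h.py <<'E'
def axes():
    s=sense(); M=R.from_rotvec(s["tcp_rot"]).as_matrix(); return s,M
E
python3 - <<'E'
from h import *
np.set_printoptions(precision=4,suppress=True)
s,M=axes(); print(s["tool_pos"],s["q"],s["time_s"],"yaz",np.degrees(np.arctan2(M[1,1],M[0,1])),M[:,2])
P,im,d=shot("wrist"); cv2.imwrite("pics/w1.png",im[:,:,::-1])
for n in("tray_grip","tray_in"):
    for r in spot_point("wrist",n)[:3]:
        u=r["xy"]; z=.072 if n=="tray_grip" else .004
        print(n,r["score"],u,at_z(P,u,z),at_d(P,u,d[int(u[1]),int(u[0])]))
o=cut_out("wrist","tray")[0]; px=o["pixels"]; yy,xx=np.nonzero(px); print(o["score"],im[px].mean(0))
H=np.array([at_d(P,(x,y),d[y,x]) for x,y in zip(xx,yy) if d[y,x]>0])
t=H[(H[:,2]>.038)&(H[:,2]<.05)]; print(cv2.minAreaRect(t[:,:2].astype(np.float32)*1000),len(t))
po=H[H[:,2]>.085]; print("post",len(po),po.mean(0),po[:,2].max(),cv2.minAreaRect(po[:,:2].astype(np.float32)*1000))
E
```

```text
[0.2201 0.585  0.2034] [ 1.2086  0.353   1.6334 -0.      1.1552 -0.0024] 1.3 yaz 69.38768034138418 [ 0. -0. -1.]Traceback (most recent call last):
  File "<stdin>", line 9, in <module>
IndexError: list index out of range
```

View pics/w1.png

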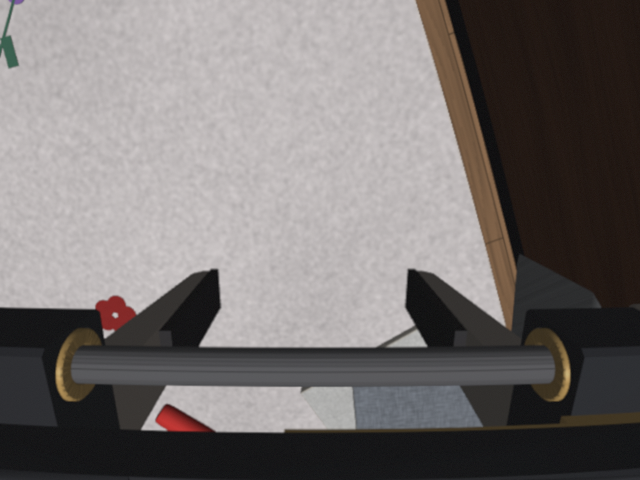

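The wrist picture shows only empty table and the fingers at (215,290) and (410,290), because both moves were refused: every row needs all five keys. I'll send them again in full.

carry_out(
  plan=[
    {"dx": 0,"dy": 0,"dz": -0.04,"twist": 3.9,"gripper": 0.09},
    {"dx": 0,"dy": 0,"dz": -0.045,"twist": 0,"gripper": 0.09},
    {"dx": 0,"dy": 0,"dz": -0.045,"twist": 0,"gripper": 0.09},
    {"dx": 0,"dy": 0,"dz": -0.045,"twist": 0,"gripper": 0.09},
    {"dx": -0.01,"dy": -0.01,"dz": -0.04,"twist": 0,"gripper": 0.09},
    {"dx": -0.02,"dy": -0.025,"dz": 0,"twist": 0,"gripper": 0.09},
    {"dx": -0.026,"dy": -0.032,"dz": 0,"twist": 0,"gripper": 0.09},
    {"dx": -0.026,"dy": -0.032,"dz": 0,"twist": 0,"gripper": 0.09},
    {"dx": -0.026,"dy": -0.032,"dz": 0,"twist": 0,"gripper": 0.09},
    {"dx": -0.026,"dy": -0.032,"dz": 0,"twist": 0,"gripper": 0.09},
    {"dx": -0.026,"dy": -0.032,"dz": 0,"twist": 0,"gripper": 0.09},
    {"dx": -0.026,"dy": -0.032,"dz": 0,"twist": 0,"gripper": 0.09},
    {"dx": -0.026,"dy": -0.032,"dz": 0,"twist": 0,"gripper": 0.09},
    {"dx": -0.026,"dy": -0.032,"dz": 0,"twist": 0,"gripper": 0.09},
    {"dx": -0.026,"dy": -0.032,"dz": 0,"twist": 0,"gripper": 0.09},
    {"dx": -0.026,"dy": -0.032,"dz": 0,"twist": 0,"gripper": 0.09},
    {"dx": -0.026,"dy": -0.032,"dz": 0,"twist": 0,"gripper": 0.09},
    {"dx": -0.026,"dy": -0.032,"dz": 0,"twist": 0,"gripper": 0.09},
    {"dx": -0.026,"dy": -0.032,"dz": 0,"twist": 0,"gripper": 0.09},
    {"dx": -0.026,"dy": -0.032,"dz": 0,"twist": 0,"gripper": 0.09},
  ],
)

```text
time_s: 3.5
tool_pos: [0.3781, -0.0197, 0.4187]
tcp_rot: [0.667, 3.069, 0.0]
contact_force: [1.0, -0.0, 0.7]
gripper_width: 0.0898
finger_force: 0.0
```

carry_out(
  plan=[
    {"dx": -0.026,"dy": -0.032,"dz": 0,"twist": 0,"gripper": 0.09},
    {"dx": -0.026,"dy": -0.032,"dz": 0,"twist": 0,"gripper": 0.09},
    {"dx": -0.026,"dy": -0.032,"dz": 0,"twist": 0,"gripper": 0.09},
    {"dx": -0.026,"dy": -0.032,"dz": 0,"twist": 0,"gripper": 0.09},
    {"dx": -0.026,"dy": -0.032,"dz": 0,"twist": 0,"gripper": 0.09},
    {"dx": -0.026,"dy": -0.032,"dz": 0,"twist": 0,"gripper": 0.09},
    {"dx": -0.026,"dy": -0.032,"dz": 0.02,"twist": 0,"gripper": 0.09},
    {"dx": -0.026,"dy": -0.032,"dz": 0.04,"twist": 0,"gripper": 0.09},
    {"dx": -0.02,"dy": -0.03,"dz": 0.04,"twist": 0,"gripper": 0.09},
    {"dx": 0,"dy": 0,"dz": 0.02,"twist": 0,"gripper": 0.09},
    {"dx": 0,"dy": 0,"dz": 0,"twist": 0,"gripper": 0.09},
    {"dx": 0,"dy": 0,"dz": 0,"twist": 0,"gripper": 0.09},
  ],
)

```text
time_s: 4.7
tool_pos: [0.4652, -0.3649, 0.307]
tcp_rot: [-0.667, -3.07, -0.0]
contact_force: [-0.3, -0.0, 0.8]
gripper_width: 0.0903
finger_force: 0.0
```

```bash
cat > w.py <<'E'
import sys
from h import *
np.set_printoptions(precision=4,suppress=True)
s,M=axes(); print(s["tool_pos"],s["q"],s["time_s"],"yaz",np.degrees(np.arctan2(M[1,1],M[0,1])),M[:,2])
P,im,d=shot("wrist"); cv2.imwrite(sys.argv[1],im[:,:,::-1]); print(np.array(P["extrinsics"]))
for n in("tray_grip","tray_in"):
    for r in spot_point("wrist",n)[:3]:
        u=r["xy"]; z=.072 if n=="tray_grip" else .004
        print(n,r["score"],u,at_z(P,u,z),at_d(P,u,d[int(u[1]),int(u[0])]))
for o in cut_out("wrist","tray")[:2]:
    px=o["pixels"]; yy,xx=np.nonzero(px); print(o["score"],im[px].mean(0))
    H=np.array([at_d(P,(x,y),d[y,x]) for x,y in zip(xx,yy) if d[y,x]>0])
    t=H[(H[:,2]>.038)&(H[:,2]<.05)]
    if len(t): print(cv2.minAreaRect(t[:,:2].astype(np.float32)*1000),len(t))
    po=H[H[:,2]>.085]
    if len(po): print("post",len(po),po.mean(0),po[:,2].max(),cv2.minAreaRect(po[:,:2].astype(np.float32)*1000))
E
python3 w.py pics/w2.png
```

```text
[ 0.4652 -0.3649  0.307 ] [-0.6678  0.2197  1.5837  0.0001  1.3384 -1.8107] 4.7 yaz 65.48243844616103 [-0.0001  0.0002 -1.    ]
[[ 0.4146 -0.8836 -0.2177  0.4037]
 [ 0.91    0.4027  0.0989 -0.3384]
 [ 0.0002 -0.2391  0.971   0.4881]
 [ 0.      0.      0.      1.    ]]
tray_grip 0.84 [292.2, 223.6] [ 0.4708 -0.3945  0.072 ] [ 0.4672 -0.3915  0.0945]
tray_grip 0.77 [424.5, 14.5] [ 0.3274 -0.1761  0.072 ] [ 0.3318 -0.1854  0.0959]
tray_grip 0.68 [125.6, 86.5] [ 0.2593 -0.494   0.072 ] [ 0.267  -0.4857  0.0942]
tray_in 0.71 [180.2, 50.5] [ 0.2287 -0.4366  0.004 ] [ 0.2284 -0.4368  0.0033]
tray_in 0.65 [348.4, 214.1] [ 0.5011 -0.3302  0.004 ] [ 0.5012 -0.3302  0.0035]
tray_in 0.65 [350.2, 17.2] [ 0.2817 -0.2329  0.004 ] [ 0.2815 -0.2328  0.0034]
0.8 [142.5992 140.2874 149.709 ]
((496.13555908203125, -341.6456298828125), (139.1417236328125, 119.31089782714844), 66.44374084472656) 1467
post 329 [ 0.4703 -0.3961  0.0941] 0.09640535043760973 ((471.04144287109375, -396.58428955078125), (18.634679794311523, 19.781322479248047), 65.09611511230469)
0.66 [126.7191 119.2446 110.4019]
post 3 [ 0.4453 -0.3911  0.3507] 0.41709703540841314 ((444.05255126953125, -382.7173156738281), (0.5324001312255859, 51.945274353027344), 7.960351943969727)
```

View pics/w2.png

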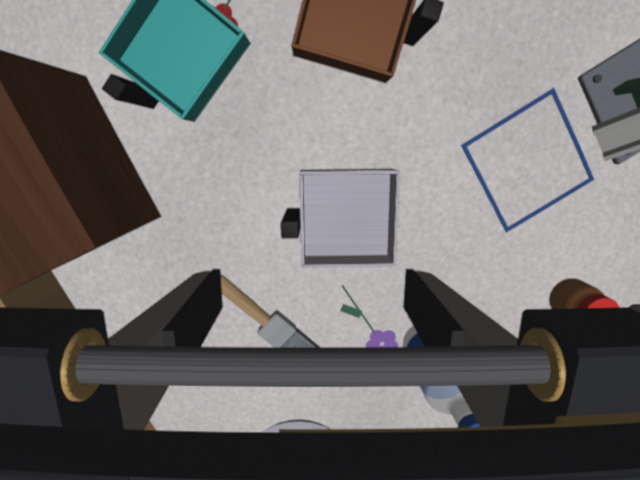

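The wrist picture shows the aluminium tray centred at (349,216) and its post at (291,222). The blue square is at (528,160). A tall dark box has its corner at (160,215), so I'll check that corner's clearance before going down.

Run:
```python
from h import *
np.set_printoptions(precision=4,suppress=True)
P,im,d=shot("wrist")
for u in((150,215),(140,200),(120,160),(95,240),(86,80)): print(u,at_d(P,u,d[u[1],u[0]]))
```

```text
(150, 215) [ 0.3936 -0.5616  0.0303]
(140, 200) [ 0.3718 -0.5613  0.035 ]
(120, 160) [ 0.3179 -0.5604  0.032 ]
(95, 240) [ 0.3949 -0.5611  0.1566]
(86, 80) [ 0.2089 -0.5614  0.0082]
```

carry_out(
  plan=[
    {"dx": -0.009,"dy": -0.013,"dz": 0.03,"twist": 0,"gripper": 0.09},
    {"dx": -0.009,"dy": -0.013,"dz": 0.03,"twist": 0,"gripper": 0.09},
    {"dx": 0,"dy": 0,"dz": 0.03,"twist": 0,"gripper": 0.09},
    {"dx": 0,"dy": 0,"dz": 0,"twist": 0,"gripper": 0.09},
  ],
)

```text
time_s: 5.35
tool_pos: [0.4691, -0.3947, 0.2133]
tcp_rot: [-0.666, -3.065, -0.004]
contact_force: [-0.2, 0.1, 0.4]
gripper_width: 0.09
finger_force: 0.0
```

carry_out(
  plan=[
    {"dx": -0.002,"dy": 0,"dz": 0.035,"twist": 0,"gripper": 0.09},
    {"dx": 0,"dy": 0,"dz": 0.035,"twist": 0,"gripper": 0.09},
    {"dx": 0,"dy": 0,"dz": 0.03,"twist": 0,"gripper": 0.09},
    {"dx": 0,"dy": 0,"dz": 0.025,"twist": 0,"gripper": 0.09},
    {"dx": 0,"dy": 0,"dz": 0.015,"twist": 0,"gripper": 0.09},
    {"dx": 0,"dy": 0,"dz": 0.008,"twist": 0,"gripper": 0.09},
    {"dx": 0,"dy": 0,"dz": 0,"twist": 0,"gripper": 0.09},
    {"dx": 0,"dy": 0,"dz": 0,"twist": 0,"gripper": 0.09},
  ],
)

```text
time_s: 6.15
tool_pos: [0.4733, -0.3976, 0.0698]
tcp_rot: [0.667, 3.068, -0.001]
contact_force: [-0.1, 0.1, -0.2]
gripper_width: 0.0902
finger_force: 0.0
```

carry_out(
  newtons=40,
  plan=[
    {"dx": 0,"dy": 0,"dz": 0.005,"twist": 0,"gripper": 0.09},
    {"dx": 0,"dy": 0,"dz": 0,"twist": 0,"gripper": 0.05},
    {"dx": 0,"dy": 0,"dz": 0,"twist": 0,"gripper": 0.03},
    {"dx": 0,"dy": 0,"dz": 0,"twist": 0,"gripper": 0.01},
    {"dx": 0,"dy": 0,"dz": 0,"twist": 0,"gripper": 0.01},
    {"dx": 0,"dy": 0,"dz": 0,"twist": 0,"gripper": 0.01},
    {"dx": 0,"dy": 0,"dz": 0,"twist": 0,"gripper": 0.01},
    {"dx": 0,"dy": 0,"dz": 0,"twist": 0,"gripper": 0.01},
  ],
)

```text
time_s: 6.95
tool_pos: [0.4726, -0.397, 0.0634]
tcp_rot: [-0.667, -3.07, 0.0]
contact_force: [0.5, 0.5, -0.1]
gripper_width: 0.0362
finger_force: 0.0
```

carry_out(
  newtons=40,
  plan=[
    {"dx": 0,"dy": 0,"dz": 0,"twist": 0,"gripper": 0.01},
    {"dx": 0,"dy": 0,"dz": 0,"twist": 0,"gripper": 0.01},
    {"dx": 0,"dy": 0,"dz": 0,"twist": 0,"gripper": 0.01},
    {"dx": 0,"dy": 0,"dz": 0,"twist": 0,"gripper": 0.01},
  ],
)

```text
time_s: 7.35
tool_pos: [0.4726, -0.397, 0.0634]
tcp_rot: [0.667, 3.07, 0.0]
contact_force: [1.1, 0.3, 0.0]
gripper_width: 0.0197
finger_force: 40.0
```

carry_out(
  plan=[
    {"dx": 0,"dy": 0,"dz": -0.003,"twist": 0,"gripper": 0.01},
    {"dx": 0,"dy": 0,"dz": -0.005,"twist": 0,"gripper": 0.01},
    {"dx": 0,"dy": 0,"dz": 0,"twist": -3.5,"gripper": 0.01},
    {"dx": 0,"dy": 0,"dz": 0,"twist": -6,"gripper": 0.01},
    {"dx": 0,"dy": 0,"dz": 0,"twist": -7,"gripper": 0.01},
    {"dx": 0,"dy": 0,"dz": 0,"twist": -7,"gripper": 0.01},
    {"dx": 0,"dy": 0,"dz": 0,"twist": -6,"gripper": 0.01},
    {"dx": 0,"dy": 0,"dz": 0,"twist": -3,"gripper": 0.01},
    {"dx": -0.006,"dy": 0.008,"dz": 0,"twist": 0,"gripper": 0.01},
    {"dx": -0.016,"dy": 0.022,"dz": 0,"twist": 0,"gripper": 0.01},
    {"dx": -0.022,"dy": 0.03,"dz": 0,"twist": 0,"gripper": 0.01},
    {"dx": -0.022,"dy": 0.03,"dz": 0,"twist": 0,"gripper": 0.01},
    {"dx": -0.02,"dy": 0.03,"dz": 0,"twist": 0,"gripper": 0.01},
    {"dx": -0.016,"dy": 0.024,"dz": 0,"twist": 0,"gripper": 0.01},
    {"dx": -0.006,"dy": 0.008,"dz": 0,"twist": 0,"gripper": 0.01},
    {"dx": 0,"dy": 0,"dz": 0,"twist": 0,"gripper": 0.01},
    {"dx": 0,"dy": 0,"dz": 0,"twist": 0,"gripper": 0.01},
  ],
)

```text
time_s: 9.05
tool_pos: [0.5582, -0.2319, 0.0715]
tcp_rot: [0.218, -3.134, 0.0]
contact_force: [-1.1, -0.6, -3.6]
gripper_width: 0.0199
finger_force: 40.0
```

```bash
cat > t.py <<'E'
import sys
from h import *
np.set_printoptions(precision=4,suppress=True)
s,M=axes(); print(s["tool_pos"],s["time_s"],"yaz",np.degrees(np.arctan2(M[1,1],M[0,1])),s["gripper_width"],s["finger_force"])
P,im,d=shot("wrist"); cv2.imwrite(sys.argv[1],im[:,:,::-1])
h,sa,v=cv2.split(cv2.cvtColor(im,cv2.COLOR_RGB2HSV))
for n in("tray_in","drop","lip"):
    for r in spot_point("wrist",n)[:2]:
        u=r["xy"]; print(n,r["score"],u,at_z(P,u,.065 if n=="lip" else .004),at_d(P,u,d[int(u[1]),int(u[0])]))
for o in cut_out("wrist","tray")[:3]:
    px=o["pixels"]; c=im[px].mean(0)
    if c.max()-c.min()>25: continue
    yy,xx=np.nonzero(px)
    H=np.array([at_d(P,(x,y),d[y,x]) for x,y in zip(xx,yy) if d[y,x]>0])
    t=H[(H[:,2]>.036)&(H[:,2]<.062)]
    if len(t): print(c,cv2.minAreaRect(t[:,:2].astype(np.float32)*1000),len(t),np.percentile(t[:,2],[50,95]), "plane",np.linalg.lstsq(np.c_[t[:,:2],np.ones(len(t))],t[:,2],rcond=None)[0])
    f=H[H[:,2]<.03]; print("floor plane",np.linalg.lstsq(np.c_[f[:,:2]-f[:,:2].mean(0),np.ones(len(f))],f[:,2],rcond=None)[0])
E
python3 t.py pics/w3.png
```

```text
[ 0.5582 -0.2319  0.0715] 9.05 yaz 97.97331217642079 0.019852121474430447 39.9850594997406
tray_in 0.78 [412.9, 246.5] [ 0.5476 -0.1635  0.004 ] [ 0.5457 -0.1662  0.0125]
[148.3361 145.8648 155.6613] ((544.3577880859375, -173.57650756835938), (112.21708679199219, 141.32418823242188), 8.610823631286621) 6881 [0.0519 0.0538] plane [-0.0246 -0.034   0.0568]
floor plane [-0.0097  0.0284  0.0128]
```

View pics/w3.png

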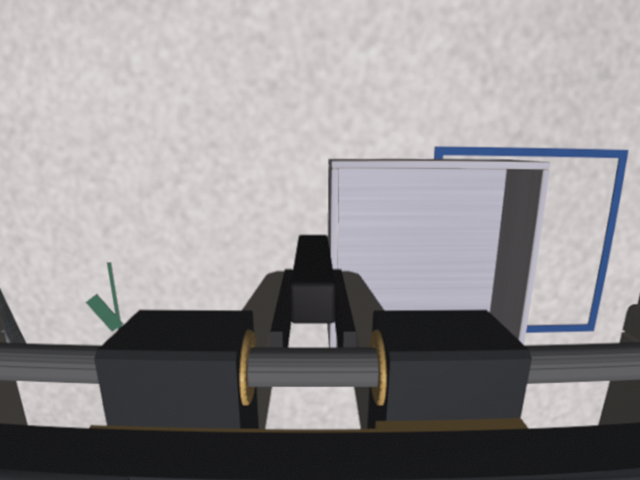

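The wrist picture shows the tray held level at (430,250), square to the blue outline at (435–625,150–330). I'll lower it slightly, slide it in under the lip and set it down.

carry_out(
  plan=[
    {"dx": 0,"dy": 0,"dz": 0.004,"twist": 0,"gripper": 0.01},
    {"dx": 0,"dy": 0.008,"dz": 0,"twist": 0,"gripper": 0.01},
    {"dx": 0,"dy": 0.016,"dz": 0,"twist": 0,"gripper": 0.01},
    {"dx": 0,"dy": 0.018,"dz": 0,"twist": 0,"gripper": 0.01},
    {"dx": 0,"dy": 0.018,"dz": 0,"twist": 0,"gripper": 0.01},
    {"dx": 0,"dy": 0.014,"dz": 0,"twist": 0,"gripper": 0.01},
    {"dx": 0,"dy": 0.006,"dz": 0,"twist": 0,"gripper": 0.01},
    {"dx": 0,"dy": 0,"dz": 0,"twist": 0,"gripper": 0.01},
    {"dx": 0,"dy": 0,"dz": 0.002,"twist": 0,"gripper": 0.01},
    {"dx": 0,"dy": 0,"dz": 0.002,"twist": 0,"gripper": 0.01},
    {"dx": 0,"dy": 0,"dz": 0,"twist": 0,"gripper": 0.01},
    {"dx": 0,"dy": 0,"dz": 0,"twist": 0,"gripper": 0.01},
  ],
)

```text
time_s: 10.5
tool_pos: [0.5476, -0.1528, 0.0634]
tcp_rot: [-0.218, 3.134, -0.0]
contact_force: [0.6, 0.1, -1.3]
gripper_width: 0.0196
finger_force: 40.0
```

carry_out(
  plan=[
    {"dx": 0,"dy": 0,"dz": 0.0005,"twist": 0,"gripper": 0.01},
    {"dx": 0,"dy": 0,"dz": 0,"twist": 0,"gripper": 0.07},
    {"dx": 0,"dy": 0,"dz": 0,"twist": 0,"gripper": 0.07},
    {"dx": 0,"dy": 0,"dz": 0,"twist": 0,"gripper": 0.07},
    {"dx": 0,"dy": 0,"dz": 0,"twist": 0,"gripper": 0.07},
    {"dx": 0,"dy": 0,"dz": 0,"twist": 0,"gripper": 0.07},
    {"dx": 0,"dy": 0,"dz": 0,"twist": 0,"gripper": 0.07},
    {"dx": 0,"dy": 0,"dz": 0,"twist": 0,"gripper": 0.07},
  ],
)

```text
time_s: 11.3
tool_pos: [0.5473, -0.1522, 0.0629]
tcp_rot: [-0.219, 3.134, -0.0]
contact_force: [0.9, 0.2, -0.1]
gripper_width: 0.0696
finger_force: 0.0
```

```bash
python3 t.py pics/w4.png
python3 - <<'E'
from h import *
P,im,d=shot("top");cv2.imwrite("pics/top2.png",cv2.resize(im[190:290,240:400,::-1],None,fx=4,fy=4))
E
```

```text
[ 0.5473 -0.1522  0.0629] 11.3 yaz 97.9862111204493 0.06964959443819244 0.0
tray_in 0.63 [414.0, 248.8] [ 0.5363 -0.0854  0.004 ] [ 0.5365 -0.0852  0.0031]
tray_in 0.44 [413.8, 246.4] [ 0.5346 -0.0859  0.004 ] [ 0.5349 -0.0856  0.003 ]
lip 0.89 [542.6, 279.4] [ 0.529  -0.0336  0.065 ] [ 0.529  -0.0336  0.065 ]
[138.4093 136.0706 145.1889] ((533.3374633789062, -94.61871337890625), (111.13191986083984, 140.7803955078125), 8.433347702026367) 5275 [0.0443 0.0483] plane [-0.0031 -0.0292  0.043 ]
floor plane [0.0178 0.0328 0.0062]
```

View pics/w4.png

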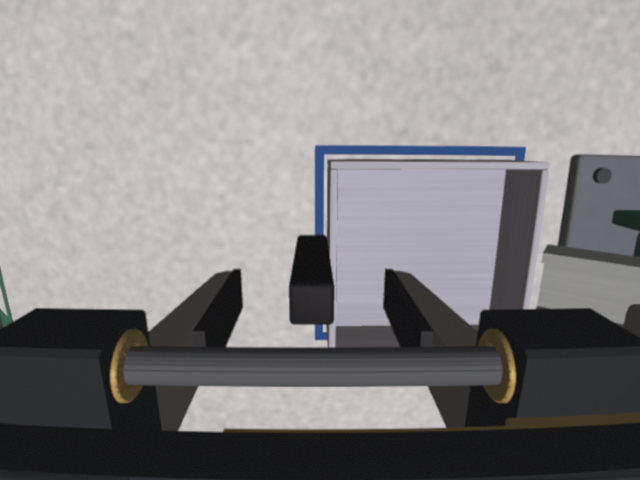

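The picture shows the tray released inside the blue outline, about 3 mm from its centre, with the lip just over its far wall at (545,260). Now I'll rise and move above the handle.

carry_out(
  plan=[
    {"dx": 0,"dy": 0,"dz": -0.02,"twist": 0,"gripper": 0.07},
    {"dx": 0,"dy": 0,"dz": -0.04,"twist": 0,"gripper": 0.07},
    {"dx": 0,"dy": 0,"dz": -0.045,"twist": 0,"gripper": 0.07},
    {"dx": 0,"dy": 0,"dz": -0.045,"twist": 0,"gripper": 0.07},
    {"dx": 0,"dy": 0,"dz": -0.045,"twist": 0,"gripper": 0.07},
    {"dx": 0,"dy": 0,"dz": -0.045,"twist": 0,"gripper": 0.07},
    {"dx": 0,"dy": 0,"dz": -0.045,"twist": 0,"gripper": 0.07},
    {"dx": 0,"dy": 0,"dz": -0.045,"twist": 0,"gripper": 0.07},
    {"dx": 0,"dy": 0.01,"dz": -0.01,"twist": 0,"gripper": 0.07},
    {"dx": 0.005,"dy": 0.035,"dz": 0,"twist": 0,"gripper": 0.07},
    {"dx": 0.005,"dy": 0.04,"dz": 0,"twist": 0,"gripper": 0.07},
    {"dx": 0.005,"dy": 0.04,"dz": 0,"twist": 0,"gripper": 0.07},
    {"dx": 0.005,"dy": 0.04,"dz": 0,"twist": 0,"gripper": 0.07},
    {"dx": 0.005,"dy": 0.04,"dz": 0,"twist": 0,"gripper": 0.07},
    {"dx": 0.005,"dy": 0.03,"dz": 0,"twist": 0,"gripper": 0.07},
    {"dx": 0.005,"dy": 0.016,"dz": 0,"twist": 0,"gripper": 0.07},
    {"dx": 0,"dy": 0,"dz": 0,"twist": 0,"gripper": 0.07},
    {"dx": 0,"dy": 0,"dz": 0,"twist": 0,"gripper": 0.07},
  ],
)

```text
time_s: 13.4
tool_pos: [0.4776, 0.0914, 0.4026]
tcp_rot: [0.22, -3.134, 0.001]
contact_force: [-0.9, 0.5, -0.3]
gripper_width: 0.0701
finger_force: 0.0
```

```bash
cat > v.py <<'E'
import sys
from h import *
np.set_printoptions(precision=4,suppress=True)
from scipy.optimize import least_squares
s,M=axes(); print(s["tool_pos"],s["q"],s["time_s"],"yaz",np.degrees(np.arctan2(M[1,1],M[0,1])))
P,im,d=shot("wrist"); cv2.imwrite(sys.argv[1],im[:,:,::-1])
for n in("handle_mid","wheel_axis"):
    for r in spot_point("wrist",n)[:3]:
        u=r["xy"]; print(n,r["score"],u,at_z(P,u,.286),at_d(P,u,d[int(u[1]),int(u[0])]))
for o in cut_out("wrist","handle")[:2]:
    yy,xx=np.nonzero(o["pixels"]); H=np.array([at_d(P,(x,y),d[y,x]) for x,y in zip(xx,yy) if d[y,x]>0])
    t=H[(H[:,2]>.303)&(H[:,2]<.32)]; print("cut",o["score"],o["extent"],len(t),"top",(t.min(0)+t.max(0))/2 if len(t) else None,t.max(0)-t.min(0) if len(t) else None)
h,sa,v=cv2.split(cv2.cvtColor(im,cv2.COLOR_RGB2HSV)); r=((h<6)|(h>174))&(sa>140)&(v>60)
yy,xx=np.nonzero(r); H=np.array([at_d(P,(x,y),d[y,x]) for x,y in zip(xx,yy)]); H=H[(H[:,2]>.248)&(H[:,2]<.264)]
f=lambda c,p:np.hypot(*(p[:,:2]-c[:2]).T)-c[2]
k=np.hypot(*(H[:,:2]-[.518,.0556]).T)>.042; p=H[k]
e=least_squares(f,[.518,.0556,.055],args=(p,),loss='soft_l1',f_scale=.003).x; print("rim",e,len(p))
E
python3 v.py pics/w5.png
```

```text
[0.4776 0.0914 0.4026] [ 0.1863 -0.0058  1.6385 -0.0004  1.5093 -1.5249] 13.4 yaz 98.04611699639864
handle_mid 0.63 [311.0, 225.2] [0.472  0.0882 0.286 ] [0.4669 0.0876 0.3108]
handle_mid 0.22 [136.1, 220.6] [ 0.4884 -0.0564  0.286 ] [ 0.539  -0.1459  0.0919]
handle_mid 0.17 [310.6, 219.0] [0.4669 0.0872 0.286 ] [0.4642 0.0869 0.3005]
wheel_axis 0.87 [261.7, 271.5] [0.5177 0.0523 0.286 ] [0.5373 0.0471 0.2312]
cut 0.57 [298.3, 213.1, 25.3, 30.2] 473 top [0.4729 0.0882 0.3074] [0.0186 0.0184 0.0088]
cut 0.18 [120.8, 174.1, 116.0, 85.5] 0 top None None
rim [0.5154 0.0555 0.0536] 3150
```

View pics/w5.png

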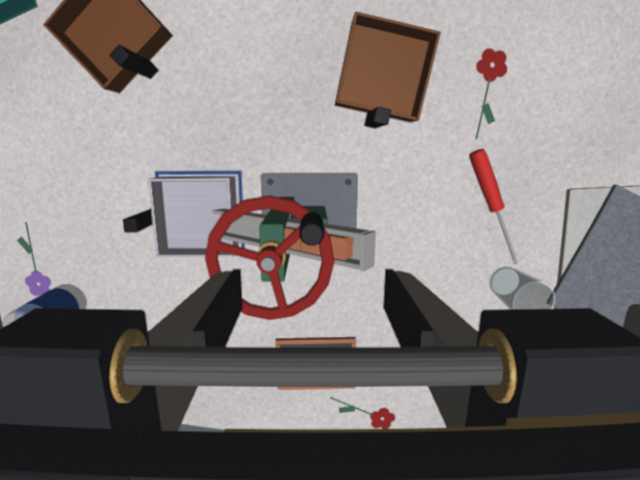

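The wrist picture shows the handle at (312,230) and the hub at (268,264). The tray stands on its square at (195,215). The estimates of the handle agree to about 3 mm, so I'll go down on (0.474, 0.0895) and grip.

carry_out(
  newtons=25,
  plan=[
    {"dx": 0.004,"dy": -0.001,"dz": 0.02,"twist": 0,"gripper": 0.07},
    {"dx": 0,"dy": 0,"dz": 0.03,"twist": 0,"gripper": 0.07},
    {"dx": 0,"dy": 0,"dz": 0.03,"twist": 0,"gripper": 0.07},
    {"dx": 0,"dy": 0,"dz": 0.025,"twist": 0,"gripper": 0.07},
    {"dx": 0,"dy": 0,"dz": 0.012,"twist": 0,"gripper": 0.07},
    {"dx": 0,"dy": 0,"dz": 0.005,"twist": 0,"gripper": 0.07},
    {"dx": 0,"dy": 0,"dz": 0,"twist": 0,"gripper": 0.05},
    {"dx": 0,"dy": 0,"dz": 0,"twist": 0,"gripper": 0.03},
    {"dx": 0,"dy": 0,"dz": 0,"twist": 0,"gripper": 0.01},
    {"dx": 0,"dy": 0,"dz": 0,"twist": 0,"gripper": 0.01},
    {"dx": 0,"dy": 0,"dz": 0,"twist": 0,"gripper": 0.01},
    {"dx": 0,"dy": 0,"dz": 0,"twist": 0,"gripper": 0.01},
    {"dx": 0,"dy": 0,"dz": 0,"twist": 0,"gripper": 0.01},
    {"dx": 0,"dy": 0,"dz": 0,"twist": 0,"gripper": 0.01},
    {"dx": 0,"dy": 0,"dz": 0,"twist": 0,"gripper": 0.01},
  ],
)

```text
time_s: 15.1
tool_pos: [0.474, 0.09, 0.2811]
tcp_rot: [-0.219, 3.134, 0.0]
contact_force: [0.1, 0.0, 1.7]
gripper_width: 0.019
finger_force: 25.0
```

```bash
cat > c.py <<'E'
import sys
from h import *
# c.py cx cy r phi0 step n : tool-frame rows along circle (deg)
cx,cy,r,p0,st,n=map(float,sys.argv[1:7]); s,M=axes(); p=s["tool_pos"]
print(p,"rel",np.round(p[:2]-[cx,cy],4),"az",np.degrees(np.arctan2(p[1]-cy,p[0]-cx)),"r",np.hypot(p[0]-cx,p[1]-cy))
a=np.radians(p0+st*np.arange(int(n)+1)); W=np.c_[cx+r*np.cos(a),cy+r*np.sin(a)]-[cx+r*np.cos(a[0]),cy+r*np.sin(a[0])]
T=np.round(W@M[:2,:2],4); D=np.diff(T,axis=0)
print(", ".join("[%.4f,%.4f]"%tuple(x) for x in D))
E
python3 c.py .517 .0555 .055 141.3 -9 14
```

```text
[0.47395519 0.08995479 0.28107215] rel [-0.043   0.0345] az 141.3248259811529 r 0.055136089028430625
[-0.0067,0.0054], [-0.0075,0.0043], [-0.0081,0.0031], [-0.0084,0.0017], [-0.0086,0.0005], [-0.0086,-0.0010], [-0.0084,-0.0022], [-0.0078,-0.0036], [-0.0073,-0.0047], [-0.0063,-0.0058], [-0.0055,-0.0067], [-0.0042,-0.0075], [-0.0031,-0.0081], [-0.0018,-0.0084]
```

carry_out(
  plan=[
    {"dx": -0.0067,"dy": 0.0054,"dz": 0,"twist": 0,"gripper": 0.01},
    {"dx": -0.0075,"dy": 0.0043,"dz": 0,"twist": 0,"gripper": 0.01},
    {"dx": -0.0081,"dy": 0.0031,"dz": 0,"twist": 0,"gripper": 0.01},
    {"dx": -0.0084,"dy": 0.0017,"dz": 0,"twist": 0,"gripper": 0.01},
    {"dx": -0.0086,"dy": 0.0005,"dz": 0,"twist": 0,"gripper": 0.01},
    {"dx": 0,"dy": 0,"dz": 0,"twist": 0,"gripper": 0.01},
    {"dx": 0,"dy": 0,"dz": 0,"twist": 0,"gripper": 0.01},
  ],
)

```text
time_s: 15.8
tool_pos: [0.5125, 0.1107, 0.2811]
tcp_rot: [-0.219, 3.131, 0.001]
contact_force: [3.4, 0.5, 1.9]
gripper_width: 0.0188
finger_force: 25.0
```

carry_out(
  plan=[
    {"dx": -0.0086,"dy": -0.001,"dz": 0,"twist": 0,"gripper": 0.01},
    {"dx": -0.0084,"dy": -0.0022,"dz": 0,"twist": 0,"gripper": 0.01},
    {"dx": -0.0078,"dy": -0.0036,"dz": 0,"twist": 0,"gripper": 0.01},
    {"dx": -0.0073,"dy": -0.0047,"dz": 0,"twist": 0,"gripper": 0.01},
    {"dx": -0.0063,"dy": -0.0058,"dz": 0,"twist": 0,"gripper": 0.01},
    {"dx": 0,"dy": 0,"dz": 0,"twist": 0,"gripper": 0.01},
    {"dx": 0,"dy": 0,"dz": 0,"twist": 0,"gripper": 0.01},
  ],
)

```text
time_s: 16.5
tool_pos: [0.552, 0.0983, 0.2811]
tcp_rot: [-0.218, 3.133, -0.0]
contact_force: [2.2, -0.1, 1.9]
gripper_width: 0.0192
finger_force: 25.0
```

carry_out(
  plan=[
    {"dx": -0.0055,"dy": -0.0067,"dz": 0,"twist": 0,"gripper": 0.01},
    {"dx": -0.0042,"dy": -0.0075,"dz": 0,"twist": 0,"gripper": 0.01},
    {"dx": -0.0031,"dy": -0.0081,"dz": 0,"twist": 0,"gripper": 0.01},
    {"dx": -0.0018,"dy": -0.0084,"dz": 0,"twist": 0,"gripper": 0.01},
    {"dx": -0.0004,"dy": -0.004,"dz": 0,"twist": 0,"gripper": 0.01},
    {"dx": 0,"dy": 0,"dz": 0,"twist": 0,"gripper": 0.01},
    {"dx": 0,"dy": 0,"dz": 0,"twist": 0,"gripper": 0.01},
  ],
)

```text
time_s: 17.2
tool_pos: [0.5714, 0.0648, 0.281]
tcp_rot: [-0.218, 3.133, -0.003]
contact_force: [1.5, -2.7, 4.2]
gripper_width: 0.0188
finger_force: 25.0
```

carry_out(
  plan=[
    {"dx": 0,"dy": -0.002,"dz": 0,"twist": 0,"gripper": 0.01},
    {"dx": 0,"dy": -0.002,"dz": 0,"twist": 0,"gripper": 0.01},
    {"dx": 0,"dy": 0,"dz": 0,"twist": 0,"gripper": 0.01},
    {"dx": 0,"dy": 0,"dz": 0,"twist": 0,"gripper": 0.01},
  ],
)

```text
time_s: 17.6
tool_pos: [0.5716, 0.0633, 0.2811]
tcp_rot: [-0.219, 3.133, 0.003]
contact_force: [0.6, 5.7, 4.1]
gripper_width: 0.0187
finger_force: 25.0
```

carry_out(
  plan=[
    {"dx": 0,"dy": -0.002,"dz": 0,"twist": 0,"gripper": 0.01},
    {"dx": 0,"dy": -0.002,"dz": 0,"twist": 0,"gripper": 0.01},
    {"dx": 0,"dy": 0,"dz": 0,"twist": 0,"gripper": 0.01},
    {"dx": 0,"dy": 0,"dz": 0,"twist": 0,"gripper": 0.01},
    {"dx": 0,"dy": 0,"dz": 0,"twist": 0,"gripper": 0.01},
  ],
)

```text
time_s: 18.1
tool_pos: [0.5716, 0.0628, 0.2811]
tcp_rot: [-0.22, 3.134, 0.013]
contact_force: [-0.9, 20.7, 4.4]
gripper_width: 0.0192
finger_force: 25.0
```

The wheel is home: pushing raised the force to 20 N with the handle stopped at azimuth 7.6°.

```bash
python3 - <<'E'
import numpy as np
from scipy.optimize import least_squares
p=np.array([(.474,.09),(.5125,.1107),(.552,.0983),(.5714,.0648),(.5716,.0633)])
print(least_squares(lambda c:np.hypot(*(p-c[:2]).T)-c[2],[.517,.0555,.055]).x)
E
python3 c.py .517 .0555 .055 7.6 10 18
```

```text
[0.51709798 0.05583527 0.05501384]
[0.57163944 0.06281363 0.28106196] rel [0.0546 0.0073] az 7.623877761552925 r 0.05512673695617731
[0.0008,0.0096], [0.0024,0.0092], [0.0040,0.0088], [0.0054,0.0078], [0.0067,0.0069], [0.0078,0.0055], [0.0087,0.0041], [0.0092,0.0026], [0.0096,0.0009], [0.0095,-0.0008], [0.0093,-0.0024], [0.0087,-0.0040], [0.0079,-0.0054], [0.0069,-0.0067], [0.0055,-0.0078], [0.0041,-0.0087], [0.0026,-0.0092], [0.0009,-0.0096]
```

carry_out(
  plan=[
    {"dx": 0,"dy": 0.006,"dz": 0,"twist": 0,"gripper": 0.01},
    {"dx": 0.0008,"dy": 0.0096,"dz": 0,"twist": 0,"gripper": 0.01},
    {"dx": 0.0024,"dy": 0.0092,"dz": 0,"twist": 0,"gripper": 0.01},
    {"dx": 0.004,"dy": 0.0088,"dz": 0,"twist": 0,"gripper": 0.01},
    {"dx": 0.0054,"dy": 0.0078,"dz": 0,"twist": 0,"gripper": 0.01},
    {"dx": 0.0067,"dy": 0.0069,"dz": 0,"twist": 0,"gripper": 0.01},
    {"dx": 0.0078,"dy": 0.0055,"dz": 0,"twist": 0,"gripper": 0.01},
    {"dx": 0.0087,"dy": 0.0041,"dz": 0,"twist": 0,"gripper": 0.01},
    {"dx": 0.0092,"dy": 0.0026,"dz": 0,"twist": 0,"gripper": 0.01},
    {"dx": 0.0096,"dy": 0.0009,"dz": 0,"twist": 0,"gripper": 0.01},
    {"dx": 0.0095,"dy": -0.0008,"dz": 0,"twist": 0,"gripper": 0.01},
    {"dx": 0.0093,"dy": -0.0024,"dz": 0,"twist": 0,"gripper": 0.01},
    {"dx": 0.0087,"dy": -0.004,"dz": 0,"twist": 0,"gripper": 0.01},
    {"dx": 0.0079,"dy": -0.0054,"dz": 0,"twist": 0,"gripper": 0.01},
    {"dx": 0.0069,"dy": -0.0067,"dz": 0,"twist": 0,"gripper": 0.01},
    {"dx": 0.0055,"dy": -0.0078,"dz": 0,"twist": 0,"gripper": 0.01},
    {"dx": 0.0041,"dy": -0.0087,"dz": 0,"twist": 0,"gripper": 0.01},
    {"dx": 0.0026,"dy": -0.0092,"dz": 0,"twist": 0,"gripper": 0.01},
    {"dx": 0.0009,"dy": -0.0096,"dz": 0,"twist": 0,"gripper": 0.01},
    {"dx": 0,"dy": 0,"dz": 0,"twist": 0,"gripper": 0.01},
  ],
)

```text
time_s: 20.1
tool_pos: [0.4623, 0.0496, 0.281]
tcp_rot: [-0.218, 3.133, 0.0]
contact_force: [3.8, -1.8, 2.9]
gripper_width: 0.0188
finger_force: 25.0
```

carry_out(
  plan=[
    {"dx": -0.0008,"dy": -0.0096,"dz": 0,"twist": 0,"gripper": 0.01},
    {"dx": -0.0024,"dy": -0.0092,"dz": 0,"twist": 0,"gripper": 0.01},
    {"dx": -0.004,"dy": -0.0088,"dz": 0,"twist": 0,"gripper": 0.01},
    {"dx": -0.0054,"dy": -0.0078,"dz": 0,"twist": 0,"gripper": 0.01},
    {"dx": -0.0067,"dy": -0.0069,"dz": 0,"twist": 0,"gripper": 0.01},
    {"dx": -0.0078,"dy": -0.0055,"dz": 0,"twist": 0,"gripper": 0.01},
    {"dx": -0.0087,"dy": -0.0041,"dz": 0,"twist": 0,"gripper": 0.01},
    {"dx": -0.0092,"dy": -0.0026,"dz": 0,"twist": 0,"gripper": 0.01},
    {"dx": -0.0096,"dy": -0.0009,"dz": 0,"twist": 0,"gripper": 0.01},
    {"dx": -0.0095,"dy": 0.0008,"dz": 0,"twist": 0,"gripper": 0.01},
    {"dx": -0.0093,"dy": 0.0024,"dz": 0,"twist": 0,"gripper": 0.01},
    {"dx": -0.0087,"dy": 0.004,"dz": 0,"twist": 0,"gripper": 0.01},
    {"dx": -0.0079,"dy": 0.0054,"dz": 0,"twist": 0,"gripper": 0.01},
    {"dx": -0.0069,"dy": 0.0067,"dz": 0,"twist": 0,"gripper": 0.01},
    {"dx": -0.0055,"dy": 0.0078,"dz": 0,"twist": 0,"gripper": 0.01},
    {"dx": -0.0041,"dy": 0.0087,"dz": 0,"twist": 0,"gripper": 0.01},
    {"dx": -0.0026,"dy": 0.0092,"dz": 0,"twist": 0,"gripper": 0.01},
    {"dx": -0.0009,"dy": 0.0096,"dz": 0,"twist": 0,"gripper": 0.01},
    {"dx": 0,"dy": 0,"dz": 0,"twist": 0,"gripper": 0.01},
  ],
)

```text
time_s: 22.0
tool_pos: [0.5714, 0.0642, 0.281]
tcp_rot: [-0.22, 3.134, -0.001]
contact_force: [1.5, 1.2, 5.0]
gripper_width: 0.0187
finger_force: 25.0
```

One turn is done, with the handle on a 55 mm radius and low forces. I'll make the second turn.

carry_out(
  plan=[
    {"dx": 0.0008,"dy": 0.0096,"dz": 0,"twist": 0,"gripper": 0.01},
    {"dx": 0.0024,"dy": 0.0092,"dz": 0,"twist": 0,"gripper": 0.01},
    {"dx": 0.004,"dy": 0.0088,"dz": 0,"twist": 0,"gripper": 0.01},
    {"dx": 0.0054,"dy": 0.0078,"dz": 0,"twist": 0,"gripper": 0.01},
    {"dx": 0.0067,"dy": 0.0069,"dz": 0,"twist": 0,"gripper": 0.01},
    {"dx": 0.0078,"dy": 0.0055,"dz": 0,"twist": 0,"gripper": 0.01},
    {"dx": 0.0087,"dy": 0.0041,"dz": 0,"twist": 0,"gripper": 0.01},
    {"dx": 0.0092,"dy": 0.0026,"dz": 0,"twist": 0,"gripper": 0.01},
    {"dx": 0.0096,"dy": 0.0009,"dz": 0,"twist": 0,"gripper": 0.01},
    {"dx": 0.0095,"dy": -0.0008,"dz": 0,"twist": 0,"gripper": 0.01},
    {"dx": 0.0093,"dy": -0.0024,"dz": 0,"twist": 0,"gripper": 0.01},
    {"dx": 0.0087,"dy": -0.004,"dz": 0,"twist": 0,"gripper": 0.01},
    {"dx": 0.0079,"dy": -0.0054,"dz": 0,"twist": 0,"gripper": 0.01},
    {"dx": 0.0069,"dy": -0.0067,"dz": 0,"twist": 0,"gripper": 0.01},
    {"dx": 0.0055,"dy": -0.0078,"dz": 0,"twist": 0,"gripper": 0.01},
    {"dx": 0.0041,"dy": -0.0087,"dz": 0,"twist": 0,"gripper": 0.01},
    {"dx": 0.0026,"dy": -0.0092,"dz": 0,"twist": 0,"gripper": 0.01},
    {"dx": 0.0009,"dy": -0.0096,"dz": 0,"twist": 0,"gripper": 0.01},
    {"dx": 0,"dy": 0,"dz": 0,"twist": 0,"gripper": 0.01},
  ],
)

```text
time_s: 23.9
tool_pos: [0.4624, 0.0489, 0.281]
tcp_rot: [-0.218, 3.133, -0.001]
contact_force: [3.8, -1.7, 3.9]
gripper_width: 0.0187
finger_force: 25.0
```

carry_out(
  plan=[
    {"dx": -0.0008,"dy": -0.0096,"dz": 0,"twist": 0,"gripper": 0.01},
    {"dx": -0.0024,"dy": -0.0092,"dz": 0,"twist": 0,"gripper": 0.01},
    {"dx": -0.004,"dy": -0.0088,"dz": 0,"twist": 0,"gripper": 0.01},
    {"dx": -0.0054,"dy": -0.0078,"dz": 0,"twist": 0,"gripper": 0.01},
    {"dx": -0.0067,"dy": -0.0069,"dz": 0,"twist": 0,"gripper": 0.01},
    {"dx": -0.0078,"dy": -0.0055,"dz": 0,"twist": 0,"gripper": 0.01},
    {"dx": -0.0087,"dy": -0.0041,"dz": 0,"twist": 0,"gripper": 0.01},
    {"dx": -0.0092,"dy": -0.0026,"dz": 0,"twist": 0,"gripper": 0.01},
    {"dx": -0.0096,"dy": -0.0009,"dz": 0,"twist": 0,"gripper": 0.01},
    {"dx": -0.0095,"dy": 0.0008,"dz": 0,"twist": 0,"gripper": 0.01},
    {"dx": -0.0093,"dy": 0.0024,"dz": 0,"twist": 0,"gripper": 0.01},
    {"dx": -0.0087,"dy": 0.004,"dz": 0,"twist": 0,"gripper": 0.01},
    {"dx": -0.0079,"dy": 0.0054,"dz": 0,"twist": 0,"gripper": 0.01},
    {"dx": -0.0069,"dy": 0.0067,"dz": 0,"twist": 0,"gripper": 0.01},
    {"dx": -0.0055,"dy": 0.0078,"dz": 0,"twist": 0,"gripper": 0.01},
    {"dx": -0.0041,"dy": 0.0087,"dz": 0,"twist": 0,"gripper": 0.01},
    {"dx": -0.0026,"dy": 0.0092,"dz": 0,"twist": 0,"gripper": 0.01},
    {"dx": -0.0009,"dy": 0.0096,"dz": 0,"twist": 0,"gripper": 0.01},
    {"dx": 0,"dy": 0,"dz": 0,"twist": 0,"gripper": 0.01},
    {"dx": 0,"dy": 0,"dz": 0,"twist": 0,"gripper": 0.01},
  ],
)

```text
time_s: 25.9
tool_pos: [0.5713, 0.0646, 0.281]
tcp_rot: [-0.22, 3.134, 0.0]
contact_force: [3.3, 2.1, 5.0]
gripper_width: 0.0191
finger_force: 25.0
```

carry_out(
  plan=[
    {"dx": 0,"dy": 0,"dz": 0,"twist": 0,"gripper": 0.01},
    {"dx": 0,"dy": 0,"dz": 0,"twist": 0,"gripper": 0.01},
    {"dx": 0,"dy": 0,"dz": 0,"twist": 0,"gripper": 0.01},
    {"dx": 0,"dy": 0,"dz": 0,"twist": 0,"gripper": 0.01},
    {"dx": 0,"dy": 0,"dz": 0,"twist": 0,"gripper": 0.01},
    {"dx": 0,"dy": 0,"dz": 0,"twist": 0,"gripper": 0.01},
    {"dx": 0,"dy": 0,"dz": 0,"twist": 0,"gripper": 0.01},
    {"dx": 0,"dy": 0,"dz": 0,"twist": 0,"gripper": 0.01},
  ],
)

```text
time_s: 26.7
tool_pos: [0.5713, 0.0647, 0.281]
tcp_rot: [-0.219, 3.134, 0.001]
contact_force: [2.3, 3.3, 4.2]
gripper_width: 0.019
finger_force: 25.0
```

Run:
```python
from h import *
P,im,d=shot("top");a=cv2.resize(im[190:290,250:390,::-1],(560,400),interpolation=2)
cv2.imwrite("pics/end_top.png",a)
P,im,d=shot("scene");a2=cv2.resize(im[180:330,220:420,::-1],(240,180))
P2,im2,d2=shot("wrist");b=cv2.resize(im[200:320,240:400,::-1],(400,300),interpolation=2);w=cv2.resize(im2[:,:,::-1],(400,300))
cv2.imwrite("pics/end.png",np.vstack([np.hstack([b,w]),np.hstack([cv2.resize(a,(400,300)),np.zeros((300,400,3),np.uint8)])]))
for c in("top","scene","wrist"):
    P=camera_params(c)
    for n in("blank0","blank1","blank2","tray_in"):
        print(c,n,[(round(r["score"],2),np.round(at_z(P,r["xy"],.004),3)) for r in spot_point(c,n)[:4]])
```

```text
top blank0 [(0.63, array([ 0.536, -0.108,  0.004])), (0.53, array([ 0.539, -0.091,  0.004])), (0.52, array([ 0.544, -0.094,  0.004])), (0.39, array([0.633, 0.085, 0.004]))]
top blank1 [(0.63, array([ 0.536, -0.108,  0.004])), (0.53, array([ 0.539, -0.091,  0.004])), (0.52, array([ 0.544, -0.094,  0.004])), (0.39, array([0.633, 0.085, 0.004]))]
top blank2 [(0.63, array([ 0.536, -0.108,  0.004])), (0.53, array([ 0.539, -0.091,  0.004])), (0.52, array([ 0.544, -0.094,  0.004])), (0.39, array([0.633, 0.085, 0.004]))]
top tray_in [(0.88, array([ 0.285, -0.229,  0.004])), (0.82, array([ 0.225, -0.431,  0.004])), (0.72, array([0.516, 0.052, 0.004])), (0.67, array([0.283, 0.161, 0.004]))]
scene blank0 [(0.53, array([ 0.544, -0.089,  0.004])), (0.47, array([ 0.528, -0.115,  0.004])), (0.42, array([ 0.536, -0.114,  0.004])), (0.32, array([0.516, 0.055, 0.004]))]
scene blank1 [(0.53, array([ 0.544, -0.089,  0.004])), (0.47, array([ 0.528, -0.115,  0.004])), (0.42, array([ 0.536, -0.114,  0.004])), (0.32, array([0.516, 0.055, 0.004]))]
scene blank2 [(0.53, array([ 0.544, -0.089,  0.004])), (0.47, array([ 0.528, -0.115,  0.004])), (0.42, array([ 0.536, -0.114,  0.004])), (0.32, array([0.516, 0.055, 0.004]))]
scene tray_in [(0.9, array([ 0.291, -0.229,  0.004])), (0.89, array([ 0.548, -0.084,  0.004])), (0.8, array([0.296, 0.17 , 0.004]))]
wrist blank0 [(0.77, array([ 0.547, -0.119,  0.004])), (0.76, array([ 0.537, -0.096,  0.004])), (0.67, array([ 0.539, -0.109,  0.004])), (0.26, array([0.536, 0.051, 0.004]))]
wrist blank1 [(0.77, array([ 0.547, -0.119,  0.004])), (0.76, array([ 0.537, -0.096,  0.004])), (0.67, array([ 0.539, -0.109,  0.004])), (0.26, array([0.536, 0.051, 0.004]))]
wrist blank2 [(0.77, array([ 0.547, -0.119,  0.004])), (0.76, array([ 0.537, -0.096,  0.004])), (0.67, array([ 0.539, -0.109,  0.004])), (0.26, array([0.536, 0.051, 0.004]))]
wrist tray_in [(0.88, array([ 0.537, -0.085,  0.004]))]
```

View pics/end.png

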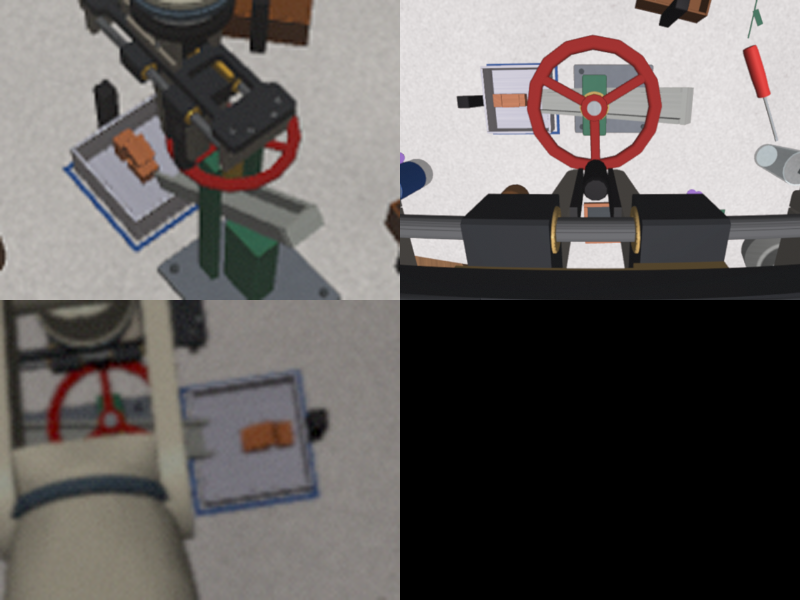

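The final picture shows the chute empty and the blanks as a small pile in the tray (scene view (135,155), top view (268,437)). The networks report three of them in each of the three views. The tray stands on the square, and the wheel is about 722° (12.6 rad) from its stop with the handle gripped at 25 N, so I'm handing in.

```bash
python3 -c "
from cell import *
print(finish_job())"
```

```text
the job is handed in; nothing more can be done
None
```

The job is handed in, with no verdict returned: by my measurements the tray stands released on the blue square, all three blanks are in it, and the wheel is two turns open from its stop with the handle still gripped at 25 N.

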